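# Hang a test tile on the swinging drop hook

## Robot

A 6-joint arm with a two-finger parallel gripper is mounted at the origin on the work surface. World frame = base frame: x ahead of the robot, y to its left, z up, the work surface at z = 0. Lengths are in m, angles in rad, forces in N, time in s.
With the tool pointing down it reaches from about 0.275 to 1 m from the base axis. Payload 8.4 kg.
Tool frame: the origin (TCP) lies at the very end of the fingers, on their centre line; the grasp point (between the pads) lies 19 mm behind it; z points along the fingers, y is the line along which they close (so a half turn about z gives the same grasp; the last joint's range is limited). The gripper opens to 85 mm and grips with 20 to 120 N. Pads are 22 mm wide; open, the fingers measure 114 mm over their backs; the gripper's body (76 mm by 85 mm) begins 54 mm behind the grasp point. The pads swing forward as they close: fully open they stand 13 mm farther back than shut.
Start: joints at [-1.195, 0.353, 1.633, -0, 1.155, -0.002], TCP at [0.231, -0.581, 0.231] pointing down, gripper open.
Joint ranges: [-2.63, 2.63], [-0.92, 2.1], [0.06, 2.66], [-1.3, 4.44], [0, 2.69], [-3.02, 3.02]. Speed limits (rad/s): [2.22, 2.22, 2.79, 3.14, 3.14, 3.14].

## Interface

Orientations are given as a rotation vector (axis times angle).
In Python, from workcell import r gives the robot as it stands.
- The arm moves only by the tool move_arm, never from a script. Its argument "plan" is a list of rows, each a list of 7 numbers: the turn, a rotation vector about the tool's x, y, z in rad, then the shift along the tool's x, y, z in mm, then the closure, from -1 (fully open) to 1 (shut), so that 0 is half open. A call has 1 to 20 rows; each row is the pose to reach, as a shift and turn from the pose commanded when the call began, along the tool's axes at that moment; what a row does not reach only later rows make up. A row lasts 1/12 s, in which the tool goes at most 41.7 mm and 7.16 degrees, less where a joint would pass 70% of its speed; a pose out of reach is approached as far as the arm can. A call with a gripper value outside its range is refused whole. The fingers move at their own pace and stop on an object; "newtons" is the grip in N (left out, the last holds). Time passes only in rows, so rows that repeat a pose let the fingers close. It gives the time, the measured TCP pose, the force, the opening and the grip force at its end, in the units of the state.
- r.get_obs(): the state, without advancing time (a new reading comes with each control period).
- r.snapshot(name): name is "scene" or "top"; returns a dict with "img" (480x640x3 uint8, blue, green, red), "camera_matrix" (3x3 intrinsics, pixels), "dist" ([k1, k2, p1, p2, k3] as OpenCV has them; the pictures are not rectified), "camera_from_world" (4x4, takes a point from world to camera coordinates). Camera axes: x right, y down, z forward; pixel columns grow to the right and rows downward; lengths in m; the calibration is good to about 2 mm. A picture is of the moment at which its call begins. There is no depth.
- r.finish_job(): hands the job in; it is judged then, once.
The state is a dict: "time": time; "joints": joint angles; "joint_vel": joint speeds; "effort": joint torques, N m; "ee_pos": TCP position; "orientation": TCP orientation; "contact_force": force on the tool from outside, world axes, zero at the start; "torque": the same for the moment, N m; "opening": finger opening in m; "gripper_force": force on a finger pad.
Only numpy, scipy, OpenCV 4.12 (cv2) and the standard library are available. Lean on these libraries where they do the work, as an engineer would, in place of code of your own. Each camera call takes 0.05 s, during which the arm holds its last target. There are 200 camera calls.

## Task

Pick up the glaze test tile that has the hole and hang it by that hole on the stand's drop hook, which is still swinging: first bring the hook to rest with a light touch, which the tile in your grip may give, and keep touching until it is quiet. With the tile down in the bowl of the hook, and before letting go, tug it gently downwards with about 6 N to make sure that it is home, then leave it hanging straight and still. The glaze chips at 10 N, so never knock or force the tile against the hook, and leave everything else where it stands.

Things in the scene. Friction and masses are not known exactly. Their poses are not given: they have to be found in the camera images.
- tile: The test tile with the hole: white ceramic, lower part glazed grey-green, 56 mm wide (its y), 130 mm tall (its z), 8 mm thick (its x), 100 to 185 g. Origin: centre of its underside. It stands loose in a low wooden easel block, leaning back by 0.35 rad: z points up and away from the robot's side, y is level, x (normal to the face) points ahead and down. Two similar tiles have no hole.
- block0: The wooden easel block of the holed tile, fixed, 100 x 56 mm. Origin: under its middle. The tile's foot stands on a ledge 22 mm above the table, behind a 14 mm lip and before a back rest that covers the lower 60 mm of its back; ledge, lip and rest are only 40 mm wide, so both side edges of the tile are free over their whole length.
- tile_hole (a point): Centre of the tile's round hole, 20 mm in diameter, right through the 8 mm thickness (along the tile's x), 110 mm above the tile's underside; 10 mm of tile are left above the hole.
- pivot (a point): The hook's fixed pivot pin, 420 mm above the table, in a fork at the end of the stand's horizontal arm. The frame is the stand's: x points from the pivot along the arm to the stand's upright rod (13 mm thick, 135 mm away), y along the pin, z up. The hook's mouth opens to -x, towards the robot. The arm (10 mm rod, 18 mm above the pivot) lies on the +x side; from the -x side the hook is free.
- swing (a joint): Swing of the hook about the pivot pin, rad: 0 hanging plumb, positive when its lower end is swung to the stand's +x (away from the robot, towards the rod). Range -0.8 to 0.8. It starts swinging, about 0.25 to 0.45 rad to each side with a period of about 0.6 s, and dies away only over more than a minute. It gives way to a touch: only its own weight brings it back.
- hook: The steel drop hook, 0.22 kg, a J of 6 mm round bar under a 20 mm thick barrel; it swings only in the stand's x-z plane. Origin: on the pivot pin; z up the shank, mouth to -x. From the barrel (44 to 70 mm below the pin) the bar runs back to 14 mm behind the shank line, down to the bowl 122 mm below the pin (bar centre), then forward and up in a prong to the tip.
- hook_seat (a point): Top of the bar at the bottom of the bowl, where the upper edge of the tile's hole bears when hung (the hole's centre then lies 10 mm below it): straight below the pin by 119 mm (plumb). Pin and stand are rigid: a held tile drawn 1 mm too low already loads the hook with some 6 N, so the tug must be felt, in small slow steps.
- hook_tip (a point): Centre of the rounded end (3 mm radius) of the prong: 30 mm ahead (-x) of the shank line and 110 mm below the pin when plumb, 12 mm higher than the bowl.
- plain_tile_a: Bystander: tile like the first but without a hole, 56 x 130 x 8 mm, leaning in its block. Origin: centre of its underside.
- plain_tile_b: Bystander: a second tile without a hole, the same size, in its block. Origin: centre of its underside.
- lava_lump: Bystander: rough red-brown lump of lava stone, about 90 mm across and 75 mm tall.
- bisque_cup: Bystander: unglazed clay cup, 76 mm wide, 85 mm tall. Origin: centre of its underside.
- glaze_jar: Bystander: lidded glaze jar, 64 mm wide, 85 mm tall.
- glaze_brush: Bystander: glaze brush lying flat.
- kiln_prop_a: Bystander: tubular kiln prop of cream refractory, 40 mm wide, 60 mm tall.
- kiln_prop_b: Bystander: tubular kiln prop, 40 mm wide, 40 mm tall.
Not all that is in view belongs to the job. Leave any orange look-alike of the tile alone.

How it is judged:
By the outcome, as a careful person would: the job done as asked, in the order asked, and still so for the second after the job is handed in, with the robot touching nothing.
It also fails if it takes over 72 s, if anything falls off the work surface, if the arm or the gripper's body presses on something with over 40 N, if the wrist force passes 120 N, or if a joint passes its speed limit or range.

## Working session

There is one attempt and no reset: what is moved stays moved. The work goes in short steps, Python scripts to look and compute and a tool call to move; the robot and the scene stay as the last step left them, time stands still between calls to the robot, and variables do not carry over. Pictures are saved under pics/ and viewed, at most 12 in all, crops included, and the job is handed in when it is done.

Besides the shell and the picture viewer there is one more tool, called after "Call:" in YAML: its name, and indented under it one key for each argument. move_arm: Moves the arm, as the interface text tells. Its arguments: {"type":"object","properties":{"plan":{"type":"array","items":{"type":"array","items":{"type":"number"}}},"newtons":{"type":"number"}},"required":["plan"]}

```bash
mkdir -p pics; ls; python3 - <<'E'
from workcell import r
import cv2,numpy as np
np.set_printoptions(precision=4,suppress=True)
o=r.get_obs();print(o)
for n in("scene","top"):
    s=r.snapshot(n);cv2.imwrite(f"pics/{n}0.png",s["img"]);print(s["camera_matrix"],s["dist"],s["camera_from_world"])
E
```

```text
pics
{'time': 0.0, 'joints': array([-1.1954,  0.3537,  1.6342,  0.    ,  1.1552, -0.0024]), 'joint_vel': array([-0.0016,  0.0023,  0.0002, -0.0015, -0.0011,  0.0019]), 'effort': array([ -0.0025, -60.5259, -34.2069,  -0.0003,   0.0095,  -0.    ]), 'ee_pos': array([ 0.2304, -0.5805,  0.2305]), 'orientation': array([-3.0843, -0.5896,  0.0004]), 'contact_force': array([ 0.1986, -0.284 , -0.4799]), 'torque': array([ 0.0615, -0.0039, -0.0225]), 'gripper_force': 0.0, 'opening': 0.0854070361851491}
[[437.5411   0.     317.1779]
 [  0.     437.5411 241.9033]
 [  0.       0.       1.    ]] [-0.0649  0.      0.      0.      0.    ] [[ 0.7465  0.6653 -0.0003 -0.3153]
 [ 0.3543 -0.3979 -0.8462  0.0323]
 [-0.5632  0.6317 -0.5328  1.5428]
 [ 0.      0.      0.      1.    ]]
[[603.3252   0.     316.0655]
 [  0.     603.3252 237.7983]
 [  0.       0.       1.    ]] [-0.0808  0.      0.      0.      0.    ] [[-0.0209 -0.9998  0.0046 -0.0348]
 [-0.9975  0.0205 -0.0677  0.4892]
 [ 0.0676 -0.006  -0.9977  1.873 ]
 [ 0.      0.      0.      1.    ]]
```

View pics/scene0.png

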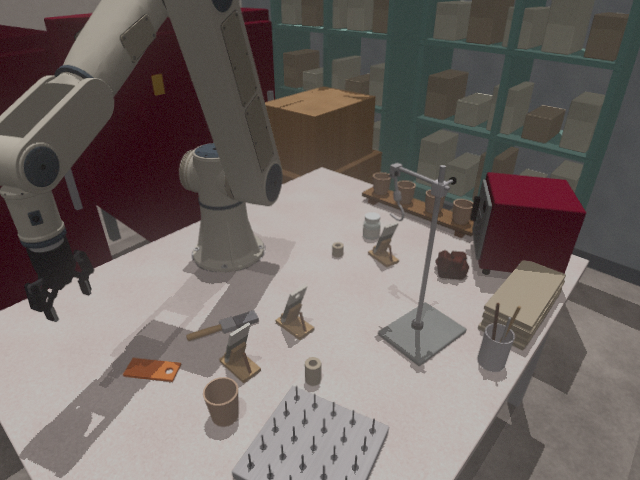

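View pics/top0.png

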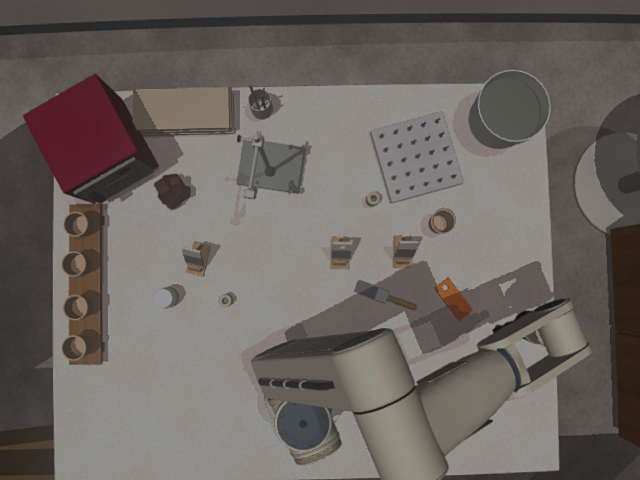

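The scene shows three leaning tiles: (383,240), (295,305) and (237,345). The same tiles in the top view are at (195,258), (341,250) and (403,250). The stand pivot is near scene (397,168) and top (250,193). Next I zoom in to find the hole.

```bash
python3 - <<'E'
import cv2,numpy as np
S=cv2.imread("pics/scene0.png");T=cv2.imread("pics/top0.png")
c=lambda I,u,v,h=25:cv2.resize(I[v-h:v+h,u-h:u+h],(260,290),interpolation=cv2.INTER_CUBIC)
a=np.hstack([c(S,383,243),c(S,295,312),c(S,238,352)])
b=np.hstack([c(T,195,258),c(T,341,252),c(S,405,190,30)])
cv2.imwrite("pics/m0.png",np.vstack([a,b]))
E
```

```text
(no output)
```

View pics/m0.png

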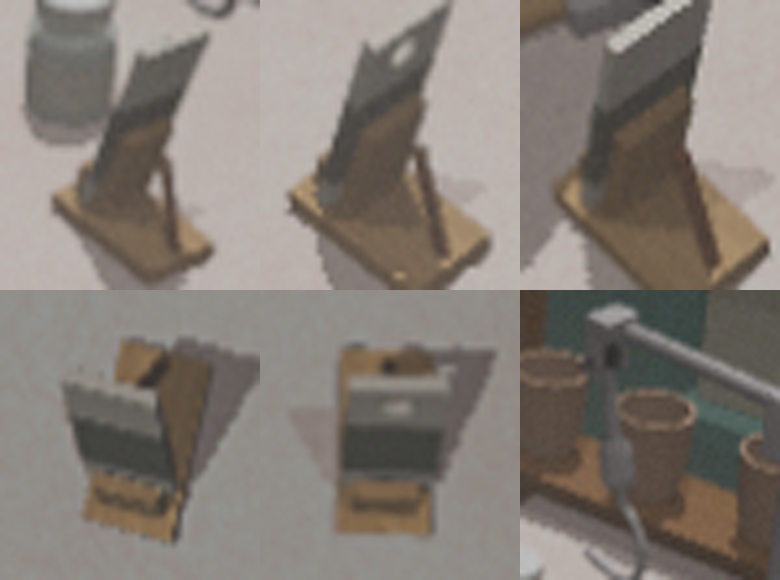

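The holed tile is the middle one: hole at scene (297.5,296) and top (342.5,247). Now I measure it and the stand.

```bash
cat > h.py <<'E'
from workcell import r
import cv2,numpy as np
from scipy.spatial.transform import Rotation as R
np.set_printoptions(precision=4,suppress=True)
def ray(s,p):
    q=cv2.undistortPoints(np.array([[p]],float),s["camera_matrix"],s["dist"])[0,0]
    M=s["camera_from_world"];A=M[:3,:3]
    d=A.T@np.r_[q,1]; return -A.T@M[:3,3],d/np.linalg.norm(d)
def onz(s,p,z):
    c,d=ray(s,p);return c+d*(z-c[2])/d[2]
def tri(s,p,t,q):
    a,d=ray(s,p);b,e=ray(t,q)
    k=np.linalg.lstsq(np.c_[d,-e],b-a,rcond=None)[0]
    x,y=a+k[0]*d,b+k[1]*e;return (x+y)/2,np.linalg.norm(x-y)
def proj(s,P):
    M=s["camera_from_world"];return cv2.projectPoints(np.array([P],float),cv2.Rodrigues(M[:3,:3])[0],M[:3,3],s["camera_matrix"],s["dist"])[0][0,0]
E
python3 - <<'E'
from h import *
S=r.snapshot("scene");T=r.snapshot("top")
print("hole",tri(S,(297.5,296),T,(342.5,247.3)))
cr=lambda x,y:(316+(x-260)*50/260,227+(y-290)*50/290)
zt=.022+.130*np.cos(.35)
for p in((349,384),(447,382)):print("top edge",onz(T,cr(*p),zt+.002))
for p in((337,345),(431,345),(335,532),(431,532)):print("block",onz(T,cr(*p),.008))
print("rod base",onz(S,(418,322),.02))
print("pivot",onz(S,(395.8,172.8),.42)); print(proj(T,onz(S,(395.8,172.8),.42)))
a=cv2.resize(T["img"][125:215,220:320],(800//2*1,360),interpolation=cv2.INTER_CUBIC)
b=cv2.resize(S["img"][155:255,370:470],(400,360),interpolation=cv2.INTER_CUBIC)
cv2.imwrite("pics/m1.png",np.hstack([a,b]))
E
```

```text
hole (array([ 0.4545, -0.1194,  0.1163]), np.float64(0.007526142248128977))
top edge [ 0.4628 -0.0935  0.1461]
top edge [ 0.4627 -0.1485  0.1461]
block [ 0.4922 -0.0914  0.008 ]
block [ 0.491  -0.1483  0.008 ]
block [ 0.3908 -0.0879  0.008 ]
block [ 0.3896 -0.1459  0.008 ]
rod base [0.7015 0.1062 0.02  ]
pivot [0.571  0.1253 0.42  ]
[247.3956 194.9207]
```

View pics/m1.png

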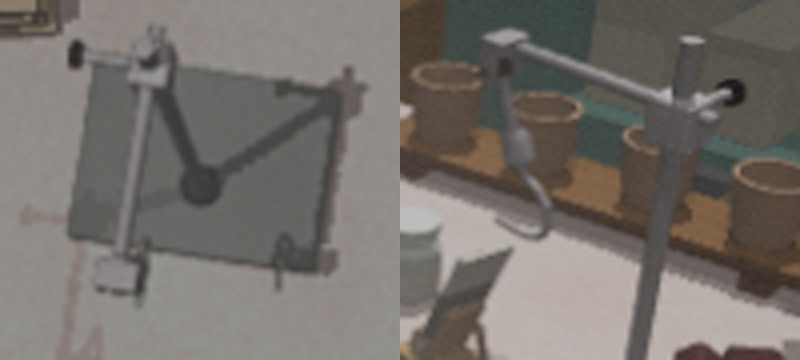

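The left crop shows the fork block at top (250,193.8), the clamp at (257.5,142) and the rod base at (270,171.8). The right crop shows the pin head at scene (396.3,174). Now I compute the stand pose and the grasp.

```bash
python3 - <<'E'
from h import *
S=r.snapshot("scene");T=r.snapshot("top")
f=onz(T,(250,193.8),.447);c=onz(T,(257.5,142),.447);b=onz(T,(270,171.8),.02);
print("fork",f,"clamp",c,"base",b, "d",np.linalg.norm(f-c)); d=(c-f)/np.linalg.norm(c-f)
print("yaw arm",np.arctan2(d[1],d[0]))
for z in(.41,.42,.43):print("pinhead",onz(S,(396.3,174),z))
# rod in scene low/high
print("rodS",onz(S,(418,324),.012),onz(S,(441,181),.45))
a=-.025
for yaw in(-.03,0.):
  Rt=R.from_euler('z',yaw)*R.from_euler('y',.35)
  h=onz(T,(342.5,247.3),.1267);print("hole",h,proj(S,h),Rt.as_matrix()[:,2], "foot",h-.11*Rt.as_matrix()[:,2])
  g=h-.06*Rt.as_matrix()[:,2]; print("grasp50",g)
E
```

```text
fork [0.5697 0.1161 0.447 ] clamp [0.6973 0.0962 0.447 ] base [0.6997 0.096  0.02  ] d 0.129113729925562
yaw arm -0.15433984413847907
pinhead [0.5639 0.1402 0.41  ]
pinhead [0.576  0.1199 0.42  ]
pinhead [0.588  0.0996 0.43  ]
rodS [0.702  0.1074 0.012 ] [0.7072 0.0932 0.45  ]
hole [ 0.4513 -0.1215  0.1267] [294.5167 292.8332] [ 0.3427 -0.0103  0.9394] foot [ 0.4136 -0.1204  0.0234]
grasp50 [ 0.4307 -0.1209  0.0703]
hole [ 0.4513 -0.1215  0.1267] [294.5167 292.8332] [0.3429 0.     0.9394] foot [ 0.4135 -0.1215  0.0234]
grasp50 [ 0.4307 -0.1215  0.0703]
```

```bash
cat >> h.py <<'E'
def frame(yaw,pitch,s=1):  # tool z ahead & down by pitch; y = -s*left
    B=(R.from_euler('z',yaw)*R.from_euler('y',pitch)).as_matrix()
    return np.c_[s*B[:,2],-s*B[:,1],B[:,0]]
def go(Rt,p):
    o=r.get_obs();C=R.from_rotvec(o["orientation"]).as_matrix()
    v=R.from_matrix(C.T@Rt).as_rotvec()
    print("turn",v,"deg",np.degrees(np.linalg.norm(v)).round(1),"shift mm",(C.T@(np.array(p)-o["ee_pos"])*1000).round(1))
    return C
def tilepose(C): pass
E
python3 - <<'E'
from h import *
yaw=-.015
for s in(1,-1):
  F=frame(yaw,.35,s); up=s*F[:,0]
  g=np.array([.4513,-.1215,.1267])-.05*up
  go(F,g+.022*F[:,2]+.17*up); print(g+.022*F[:,2]+.17*up)
E
```

```text
turn [-0.24    1.2043  0.3423] deg 73.0 shift mm [ 431.8 -321.8   -0.7]
[ 0.5131 -0.1224  0.2319]
turn [-1.6064 -0.3202 -2.2963] deg 161.6 shift mm [ 431.8 -321.8   -0.7]
[ 0.5131 -0.1224  0.2319]
```

Call:
move_arm:
  plan:
    - [-0.24,1.204,0.342,432,-322,-1,-1]
    - [-0.24,1.204,0.342,432,-322,-1,-1]
    - [-0.24,1.204,0.342,432,-322,-1,-1]
    - [-0.24,1.204,0.342,432,-322,-1,-1]
    - [-0.24,1.204,0.342,432,-322,-1,-1]
    - [-0.24,1.204,0.342,432,-322,-1,-1]
    - [-0.24,1.204,0.342,432,-322,-1,-1]
    - [-0.24,1.204,0.342,432,-322,-1,-1]
    - [-0.24,1.204,0.342,432,-322,-1,-1]
    - [-0.24,1.204,0.342,432,-322,-1,-1]
    - [-0.24,1.204,0.342,432,-322,-1,-1]
    - [-0.24,1.204,0.342,432,-322,-1,-1]
    - [-0.24,1.204,0.342,432,-322,-1,-1]
    - [-0.24,1.204,0.342,432,-322,-1,-1]
    - [-0.24,1.204,0.342,432,-322,-1,-1]
    - [-0.24,1.204,0.342,432,-322,-1,-1]
    - [-0.24,1.204,0.342,432,-322,-1,-1]
    - [-0.24,1.204,0.342,432,-322,-1,-1]

```text
time: 1.8
ee_pos: [0.5136, -0.1214, 0.2324]
orientation: [2.568, -0.015, 1.796]
contact_force: [0.2, -0.1, 0.6]
opening: 0.0854
gripper_force: 0.0
```

```bash
python3 - <<'E'
from h import *
o=r.get_obs();print(o["joints"])
S=r.snapshot("scene");T=r.snapshot("top")
c=lambda I,u,v,h:cv2.resize(I[v-h:v+h,u-h:u+h],(400,400),interpolation=cv2.INTER_CUBIC)
cv2.imwrite("pics/m2.png",np.hstack([c(S["img"],297,300,50),c(T["img"],340,250,50)]))
g=np.array([.4513,-.1215,.1267]);F=frame(-.015,.35)
for k in(0,.05,.06): print(proj(S,g-k*F[:,0]),proj(T,g-k*F[:,0]))
go(F,g-.05*F[:,0]+.022*F[:,2])
E
```

```text
[-0.5558  0.2669  2.6058  2.5246  0.9953 -1.4073]
[294.5323 292.8347] [342.4921 247.2883]
[290.5392 303.7429] [341.7907 253.7598]
[289.7695 305.8457] [341.6546 255.0153]
turn [ 0.0013 -0.0003  0.0006] deg 0.1 shift mm [-170.7   -1.     0. ]
```

View pics/m2.png

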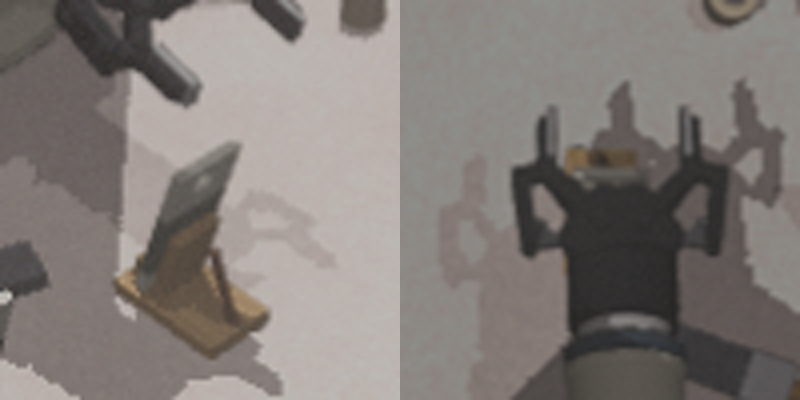

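The scene shows the open fingertips at (295.7,273.7) and (321.5,256), and the hole at (298,296). In the top view the fingertips are at (327.5,226.7) and (361.3,226.7). I use the known TCP to check the two camera calibrations.

```bash
python3 - <<'E'
from h import *
o=r.get_obs();S=r.snapshot("scene");T=r.snapshot("top")
F=R.from_rotvec(o["orientation"]).as_matrix();p=o["ee_pos"]
for b in(0,.013):
  for s in(-1,1):
    q=p-b*F[:,2]+s*.046*F[:,1];print(b,s,proj(S,q),proj(T,q))
print(tri(S,(295.7,273.7),T,(361.3,226.7)),tri(S,(321.5,256),T,(327.5,226.7)))
# tile hole with back-face offset
h=tri(S,(298.2,295.8),T,(342.5,247.3));print(h)
E
```

```text
0 -1 [324.0128 261.5282] [327.9055 223.1034]
0 1 [297.7671 278.0047] [360.9864 222.9618]
0.013 -1 [320.362  258.1496] [327.9702 227.3472]
0.013 1 [294.0317 274.3651] [361.156  227.2024]
(array([ 0.5027, -0.1682,  0.2395]), np.float64(0.0033024021935797597)) (array([ 0.5034, -0.0754,  0.2432]), np.float64(0.0008861521579924959))
(array([ 0.4551, -0.1187,  0.1169]), np.float64(0.009381924555793748))
```

```bash
python3 - <<'E'
from h import *
S=r.snapshot("scene");T=r.snapshot("top")
F=frame(-.015,.35);h=np.array([.4513,-.1215,.1267])
for s in(-1,1):
  for t in(-.004,.004):
    for z in(.02,-.11):
      q=h+z*F[:,0]+s*.028*F[:,1]+t*F[:,2];print(s,t,z,proj(S,q),proj(T,q))
E
```

```text
-1 -0.004 0.02 [302.6927 282.3906] [333.2122 245.9208]
-1 -0.004 -0.11 [292.2147 310.1347] [332.028  262.3573]
-1 0.004 0.02 [304.7685 284.4072] [333.1614 243.401 ]
-1 0.004 -0.11 [294.1131 312.0626] [331.9826 259.9692]
1 -0.004 0.02 [287.3911 292.2568] [352.4168 245.8114]
1 -0.004 -0.11 [277.7934 320.0147] [350.016  262.2492]
1 0.004 0.02 [289.4922 294.3609] [352.3308 243.2928]
1 0.004 -0.11 [279.7119 322.0201] [349.9401 259.8621]
```

Call:
move_arm:
  plan:
    - [0,0,0,-40,-1,0,-1]
    - [0,0,0,-75,-1,0,-1]
    - [0,0,0,-105,-1,0,-1]
    - [0,0,0,-130,-1,0,-1]
    - [0,0,0,-150,-1,0,-1]
    - [0,0,0,-170,-1,0,-1]
    - [0,0,0,-170,-1,0,-1]
    - [0,0,0,-170,-1,0,-1]
  newtons: 50

```text
time: 2.77
ee_pos: [0.4545, -0.1214, 0.0688]
orientation: [2.575, -0.027, 1.79]
contact_force: [-0.0, -0.9, 1.2]
opening: 0.0856
gripper_force: 0.0
```

```bash
python3 - <<'E'
from h import *
S=r.snapshot("scene");T=r.snapshot("top")
c=lambda I,u,v,h:cv2.resize(I[v-h:v+h,u-h:u+h],(400,400),interpolation=cv2.INTER_CUBIC)
cv2.imwrite("pics/m3.png",np.hstack([c(S["img"],290,305,40),c(T["img"],342,255,40)]))
print(r.get_obs()["contact_force"])
E
```

```text
[ 0.0012 -0.0296  0.1594]
```

View pics/m3.png

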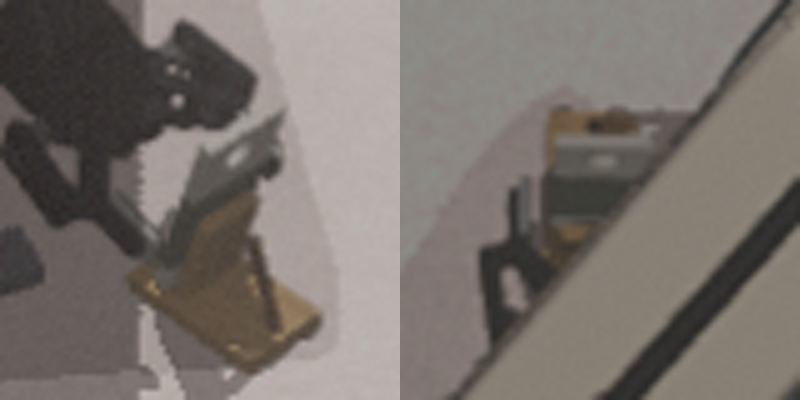

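Fingers straddle the tile's edges in both views (in the scene, at (150,240) and (275,160) of the crop). I close the gripper.

Call:
move_arm:
  plan:
    - [0,0,0,0,0,0,0]
    - [0,0,0,0,0,0,0.2]
    - [0,0,0,0,0,0,0.4]
    - [0,0,0,0,0,0,1]
    - [0,0,0,0,0,0,1]
    - [0,0,0,0,0,0,1]
    - [0,0,0,0,0,0,1]
    - [0,0,0,0,0,0,1]
  newtons: 50

```text
time: 3.53
ee_pos: [0.4567, -0.1216, 0.0753]
orientation: [2.56, -0.015, 1.802]
contact_force: [-10.6, -0.7, 11.2]
opening: 0.055
gripper_force: 49.4
```

```bash
python3 - <<'E'
from h import *
o=r.get_obs();print(o["time"],o["ee_pos"],o["contact_force"],o["torque"],o["joint_vel"])
F=frame(-.015,.35);h=np.array([.4513,-.1215,.1267]);go(F,h-.05*F[:,0]+.022*F[:,2])
E
```

```text
3.5333 [ 0.4567 -0.1216  0.0753] [-10.5819  -0.7103  11.1917] [-0.0439 -0.4306  0.0105] [-0.001   0.0014  0.0014  0.0006  0.0002 -0.0003]
turn [ 0.0002 -0.0059  0.0033] deg 0.4 shift mm [-3.5  0.  -0.7]
```

Call:
move_arm:
  plan:
    - [0,0,0,1,0,-1,1]
    - [0,0,0,4,0,-2,1]
    - [0,0,0,8,0,-2,1]
    - [0,0,0,13,0,-2,1]
    - [0,0,0,20,0,-2,1]
    - [0,0,0,40,0,-2,1]
    - [0,0,0,70,0,-2,1]
    - [0,0,0,100,0,-2,1]
    - [0,0,0,130,0,-2,1]
    - [0,0,0,150,0,-2,1]
    - [0,0,0,150,0,-2,1]
    - [0,0,0,150,0,-2,1]

```text
time: 4.53
ee_pos: [0.5063, -0.1218, 0.2189]
orientation: [2.556, -0.011, 1.805]
contact_force: [-1.4, -0.4, -1.4]
opening: 0.0549
gripper_force: 53.5
```

```bash
python3 - <<'E'
from h import *
o=r.get_obs();print(o["joints"],o["contact_force"])
# tool target: hanging pose, yaw -.15, tool horizontal; TCP in stand frame: tile 130mm ahead(-x) of pivot
F=frame(-.15,0);P=np.array([.567,.1165,.42])
q=P-.16*F[:,2]+np.array([0,0,-.06-.06]);print(q+.022*F[:,2]);go(F,q+.022*F[:,2])
E
```

```text
[-0.5742  0.3362  2.6274  2.5396  1.0809 -1.471 ] [-1.365  -0.4401 -1.3557]
[0.4305 0.1371 0.3   ]
turn [-0.1345  0.3399  0.0297] deg 21.0 shift mm [  51.6 -257.4 -102.2]
```

Call:
move_arm:
  plan:
    - [0,0,0,30,-20,-30,1]
    - [-0.04,0.1,0.01,50,-50,-65,1]
    - [-0.07,0.17,0.015,65,-85,-65,1]
    - [-0.1,0.25,0.02,65,-120,-65,1]
    - [-0.134,0.34,0.03,65,-155,-65,1]
    - [-0.134,0.34,0.03,65,-190,-65,1]
    - [-0.134,0.34,0.03,65,-220,-65,1]
    - [-0.134,0.34,0.03,65,-240,-65,1]
    - [-0.134,0.34,0.03,65,-251,-65,1]
    - [-0.134,0.34,0.03,65,-251,-65,1]
    - [-0.134,0.34,0.03,65,-251,-65,1]
    - [-0.134,0.34,0.03,65,-251,-65,1]

```text
time: 5.53
ee_pos: [0.4822, 0.1107, 0.2955]
orientation: [2.155, -0.162, 2.129]
contact_force: [1.1, 0.4, -0.7]
opening: 0.0544
gripper_force: 53.6
```

```bash
python3 - <<'E'
from h import *
o=r.get_obs();print(o["joints"],o["contact_force"],o["ee_pos"],o["torque"])
F=frame(-.15,0);P=np.array([.567,.1165,.42])
q=P-.12*F[:,2]+np.array([0,0,-.06-.06]);go(F,q+.022*F[:,2])
S=r.snapshot("scene");T=r.snapshot("top")
c=lambda I,u,v,h:cv2.resize(I[v-h:v+h,u-h:u+h],(400,400),interpolation=cv2.INTER_CUBIC)
cv2.imwrite("pics/m4.png",np.hstack([c(S["img"],375,215,50),c(T["img"],250,200,50)]))
E
```

```text
[ 0.8406  0.4919  2.6356  4.1341  1.5509 -1.5845] [ 1.0656  0.3994 -0.723 ] [0.4822 0.1107 0.2955] [ 0.1538  0.7285 -0.0003]
turn [0.0017 0.0122 0.0019] deg 0.7 shift mm [  4.4 -18.4 -15.1]
```

View pics/m4.png

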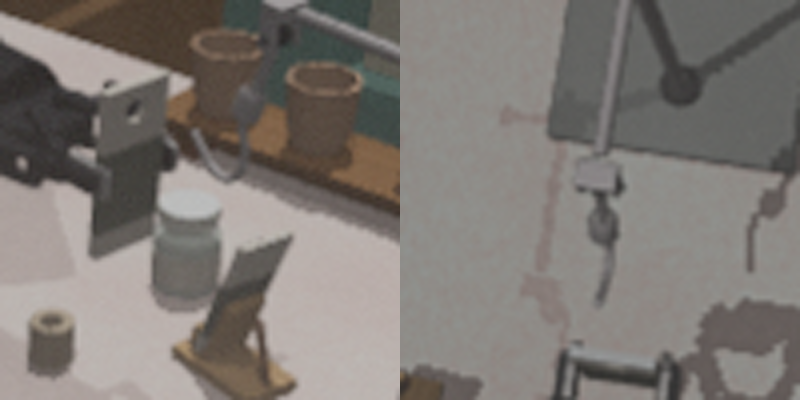

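The hook is swinging towards the tile: tip near scene (374,197.5) and top (250,225). The tile is about 15 mm short in +y. I check the hook plane and the lateral offset.

```bash
python3 - <<'E'
from h import *
T=r.snapshot("top");S=r.snapshot("scene")
o=r.get_obs();print(o["time"],o["ee_pos"])
tip=onz(T,(250,225),.32);print("tip",tip, onz(T,(250.75,206.2),.37), onz(T,(250,194.5),.445))
P=np.array([.567,.1165,.42]);d=np.array([np.cos(-.15),np.sin(-.15),0]);n=np.array([-d[1],d[0],0])
print((tip-P)@d,(tip-P)@n)
print("hole S",tri(S,(325+132/4,165+110/4),S,(358,192.5))[0] if 0 else 0)
# predicted hole from TCP: 
F=R.from_rotvec(o["orientation"]).as_matrix()
for k in(.05,.055,.06):print(k,proj(S,o["ee_pos"]-.022*F[:,2]+k*F[:,0]+.004*F[:,2]))
E
```

```text
5.7333 [0.4829 0.1122 0.2964]
tip [0.5052 0.1302 0.32  ] [0.5488 0.1225 0.37  ] [0.5683 0.1163 0.445 ]
-0.06316584296151577 0.004286327825483418
hole S 0
0.05 [357.7384 188.936 ]
0.055 [357.8417 187.2401]
0.06 [357.9453 185.5366]
```

Call:
move_arm:
  plan:
    - [0,0,0,3,-10,0,1]
    - [0,0,0,3,-18,0,1]
    - [0,0,0,3,-18,0,1]
    - [0,0,0,3,-18,0,1]

```text
time: 6.07
ee_pos: [0.4866, 0.1268, 0.3008]
orientation: [2.154, -0.171, 2.135]
contact_force: [1.2, -0.2, -1.7]
opening: 0.0553
gripper_force: 53.6
```

```bash
python3 - <<'E'
from h import *
o=r.get_obs();print(o["joints"],o["contact_force"],o["ee_pos"])
F=frame(-.15,0);P=np.array([.567,.1165,.42]);d=F[:,2];n=-F[:,1]
e=o["ee_pos"]-.022*d-P;print("tile in stand",e@d,e@n,e[2]);go(F,o["ee_pos"])
E
```

```text
[ 0.8741  0.4674  2.604   4.1707  1.5252 -1.6262] [ 1.1511 -0.1552 -1.6589] [0.4866 0.1268 0.3008]
tile in stand -0.10307787610657974 -0.0018767987254420225 -0.11920771028554267
turn [ 0.0034  0.0093 -0.0048] deg 0.6 shift mm [0. 0. 0.]
```

Call:
move_arm:
  plan:
    - [0,0,0,0,-2,7,1]
    - [0,0,0,0,-3,14,1]
    - [0,0,0,0,-3,18,1]
    - [0,0,0,0,-3,19,1]
    - [0,0,0,0,-3,19.3,1]
    - [0,0,0,0,-3,19.6,1]
    - [0,0,0,0,-3,19.9,1]
    - [0,0,0,0,-3,20.2,1]
    - [0,0,0,0,-3,20.5,1]
    - [0,0,0,0,-3,20.8,1]
    - [0,0,0,0,-3,21.1,1]
    - [0,0,0,0,-3,21.4,1]
    - [0,0,0,0,-3,21.7,1]
    - [0,0,0,0,-3,22,1]
    - [0,0,0,0,-3,22.3,1]
    - [0,0,0,0,-3,22.6,1]
    - [0,0,0,0,-3,22.9,1]
    - [0,0,0,0,-3,23.2,1]
    - [0,0,0,0,-3,23.5,1]
    - [0,0,0,0,-3,23.8,1]

```text
time: 7.73
ee_pos: [0.5101, 0.1276, 0.3007]
orientation: [2.155, -0.168, 2.136]
contact_force: [-0.1, -0.9, -2.1]
opening: 0.0547
gripper_force: 53.6
```

```bash
cat > w.py <<'E'
from h import *
import sys
# watch: sequence of snapshots, force along stand x and frame differences round the hook
P=np.array([.567,.1165,.42]);F=frame(-.15,0);d=F[:,2];n=-F[:,1]
ims=[];f=[]
for i in range(int(sys.argv[1])):
    o=r.get_obs();f.append(o["contact_force"]@d);ims.append(r.snapshot("scene")["img"])
e=o["ee_pos"]-.022*d-P;print(o["time"],"tile",(np.r_[e@d,e@n,e[2]]*1e3).round(1),"Fx",np.round(f,2),"F",o["contact_force"])
S=r.snapshot("scene")
u,v=proj(S,P+np.array([0,0,-.08])).astype(int)
# row-wise position of the hook shank pixel: columns of motion
g=[cv2.cvtColor(i,cv2.COLOR_BGR2GRAY)[v-30:v+45,u-40:u+30].astype(int) for i in ims]
print("motion px",[int((abs(a-b)>25).sum()) for a,b in zip(g,g[1:])])
if len(sys.argv)>2: cv2.imwrite(sys.argv[2],np.hstack([cv2.resize(ims[-1][155:255,320:420],(400,400),interpolation=cv2.INTER_CUBIC),cv2.resize(r.snapshot("top")["img"][165:245,210:290],(400,400),interpolation=cv2.INTER_CUBIC)]))
E
python3 w.py 8
```

```text
8.0833 tile [ -79.9    2.4 -119.3] Fx [ 0.01 -0.12 -0.8  -0.24 -0.82 -0.01  0.13  0.34] F [ 0.3278 -0.1148 -1.6147]
motion px [76, 62, 14, 22, 74, 73, 90]
```

Call:
move_arm:
  plan:
    - [0,0,0,0,0,0.3,1]
    - [0,0,0,0,0,0.6,1]
    - [0,0,0,0,0,0.9,1]
    - [0,0,0,0,0,1.2,1]
    - [0,0,0,0,0,1.5,1]
    - [0,0,0,0,0,1.8,1]
    - [0,0,0,0,0,2.1,1]
    - [0,0,0,0,0,2.4,1]
    - [0,0,0,0,0,2.7,1]
    - [0,0,0,0,0,3.0,1]
    - [0,0,0,0,0,3.3,1]
    - [0,0,0,0,0,3.6,1]
    - [0,0,0,0,0,3.9,1]
    - [0,0,0,0,0,4.2,1]
    - [0,0,0,0,0,4.5,1]
    - [0,0,0,0,0,4.8,1]
    - [0,0,0,0,0,5.1,1]
    - [0,0,0,0,0,5.4,1]
    - [0,0,0,0,0,5.7,1]
    - [0,0,0,0,0,6.0,1]

```text
time: 9.85
ee_pos: [0.516, 0.1266, 0.3007]
orientation: [2.155, -0.168, 2.136]
contact_force: [-0.2, -0.1, -1.8]
opening: 0.0547
gripper_force: 53.6
```

```bash
python3 w.py 12
```

```text
10.4 tile [ -73.9    2.4 -119.3] Fx [-0.19 -0.49  0.24  0.72  0.46  0.04 -0.17 -0.59  0.13 -0.42  0.02 -0.25] F [-0.2133  0.2485 -1.3543]
motion px [0, 76, 95, 81, 80, 34, 19, 69, 85, 87, 83]
```

Call:
move_arm:
  plan:
    - [0,0,0,0,0,0.3,1]
    - [0,0,0,0,0,0.6,1]
    - [0,0,0,0,0,0.9,1]
    - [0,0,0,0,0,1.2,1]
    - [0,0,0,0,0,1.5,1]
    - [0,0,0,0,0,1.8,1]
    - [0,0,0,0,0,2.1,1]
    - [0,0,0,0,0,2.4,1]
    - [0,0,0,0,0,2.7,1]
    - [0,0,0,0,0,3.0,1]
    - [0,0,0,0,0,3.3,1]
    - [0,0,0,0,0,3.6,1]
    - [0,0,0,0,0,3.9,1]
    - [0,0,0,0,0,4.2,1]
    - [0,0,0,0,0,4.5,1]
    - [0,0,0,0,0,4.8,1]
    - [0,0,0,0,0,5.1,1]
    - [0,0,0,0,0,5.4,1]
    - [0,0,0,0,0,5.7,1]
    - [0,0,0,0,0,6.0,1]

```text
time: 12.17
ee_pos: [0.522, 0.1258, 0.3006]
orientation: [2.155, -0.168, 2.136]
contact_force: [0.3, -0.5, -2.1]
opening: 0.055
gripper_force: 53.6
```

```bash
python3 w.py 12
```

```text
12.7167 tile [ -67.9    2.4 -119.3] Fx [ 0.37  0.54  0.32  0.23  0.09  0.48 -0.54 -0.18  0.32 -0.78 -0.79  0.37] F [ 0.447   0.4866 -1.9195]
motion px [76, 75, 68, 19, 20, 66, 75, 74, 56, 0, 53]
```

Call:
move_arm:
  plan:
    - [0,0,0,0,0,0.3,1]
    - [0,0,0,0,0,0.6,1]
    - [0,0,0,0,0,0.9,1]
    - [0,0,0,0,0,1.2,1]
    - [0,0,0,0,0,1.5,1]
    - [0,0,0,0,0,1.8,1]
    - [0,0,0,0,0,2.1,1]
    - [0,0,0,0,0,2.4,1]
    - [0,0,0,0,0,2.7,1]
    - [0,0,0,0,0,3.0,1]
    - [0,0,0,0,0,3.3,1]
    - [0,0,0,0,0,3.6,1]
    - [0,0,0,0,0,3.9,1]
    - [0,0,0,0,0,4.2,1]
    - [0,0,0,0,0,4.5,1]
    - [0,0,0,0,0,4.8,1]
    - [0,0,0,0,0,5.1,1]
    - [0,0,0,0,0,5.4,1]
    - [0,0,0,0,0,5.7,1]
    - [0,0,0,0,0,6.0,1]

```text
time: 14.48
ee_pos: [0.5279, 0.1248, 0.3006]
orientation: [2.155, -0.168, 2.136]
contact_force: [-0.7, -0.1, -2.2]
opening: 0.0545
gripper_force: 53.6
```

```bash
python3 w.py 12 pics/m5.png
```

```text
15.0333 tile [ -61.9    2.4 -119.4] Fx [-0.72  0.73  0.43  0.27 -0.36 -0.96  0.6   0.25 -0.79 -0.22 -0.3  -0.27] F [-0.2207  0.3745 -2.0288]
motion px [52, 0, 37, 65, 75, 53, 12, 17, 54, 69, 67]
```

View pics/m5.png

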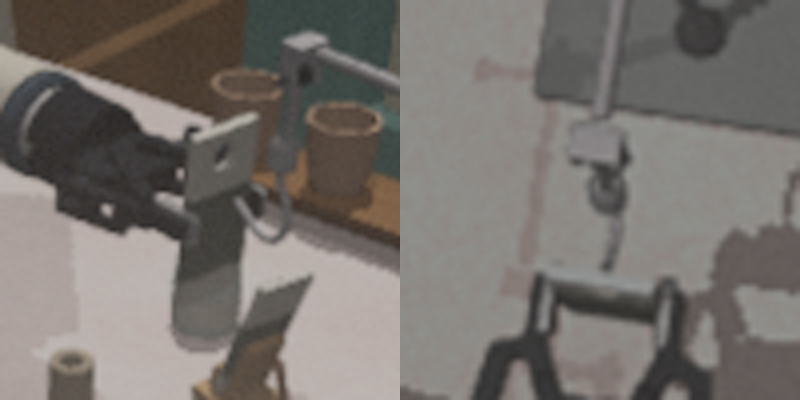

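The tip is bearing on the tile face below the hole, at crop (238,200), so the damping is under way. I keep advancing.

Call:
move_arm:
  plan:
    - [0,0,0,0,0,0.4,1]
    - [0,0,0,0,0,0.8,1]
    - [0,0,0,0,0,1.2,1]
    - [0,0,0,0,0,1.6,1]
    - [0,0,0,0,0,2.0,1]
    - [0,0,0,0,0,2.4,1]
    - [0,0,0,0,0,2.8,1]
    - [0,0,0,0,0,3.2,1]
    - [0,0,0,0,0,3.6,1]
    - [0,0,0,0,0,4.0,1]
    - [0,0,0,0,0,4.4,1]
    - [0,0,0,0,0,4.8,1]
    - [0,0,0,0,0,5.2,1]
    - [0,0,0,0,0,5.6,1]
    - [0,0,0,0,0,6.0,1]
    - [0,0,0,0,0,6.4,1]
    - [0,0,0,0,0,6.8,1]
    - [0,0,0,0,0,7.2,1]
    - [0,0,0,0,0,7.6,1]
    - [0,0,0,0,0,8.0,1]

```text
time: 16.85
ee_pos: [0.5358, 0.1237, 0.3005]
orientation: [2.155, -0.168, 2.136]
contact_force: [-0.0, -0.1, -1.9]
opening: 0.0548
gripper_force: 53.7
```

Call:
move_arm:
  plan:
    - [0,0,0,0,0,0.4,1]
    - [0,0,0,0,0,0.8,1]
    - [0,0,0,0,0,1.2,1]
    - [0,0,0,0,0,1.6,1]
    - [0,0,0,0,0,2.0,1]
    - [0,0,0,0,0,2.4,1]
    - [0,0,0,0,0,2.8,1]
    - [0,0,0,0,0,3.2,1]
    - [0,0,0,0,0,3.6,1]
    - [0,0,0,0,0,4.0,1]
    - [0,0,0,0,0,4.4,1]
    - [0,0,0,0,0,4.8,1]
    - [0,0,0,0,0,5.2,1]
    - [0,0,0,0,0,5.6,1]
    - [0,0,0,0,0,6.0,1]
    - [0,0,0,0,0,6.4,1]
    - [0,0,0,0,0,6.8,1]
    - [0,0,0,0,0,7.2,1]
    - [0,0,0,0,0,7.6,1]
    - [0,0,0,0,0,8.0,1]

```text
time: 18.52
ee_pos: [0.5437, 0.1224, 0.3004]
orientation: [2.155, -0.168, 2.136]
contact_force: [0.5, 0.4, -1.0]
opening: 0.055
gripper_force: 53.7
```

```bash
python3 w.py 7
```

```text
18.8167 tile [ -46.     2.4 -119.6] Fx [ 0.45  0.38  0.1  -0.41  0.42 -0.28  0.22] F [ 0.2156 -0.0628 -1.9983]
motion px [4, 16, 24, 19, 1, 9]
```

Call:
move_arm:
  plan:
    - [0,0,0,0,0,0.5,1]
    - [0,0,0,0,0,1.0,1]
    - [0,0,0,0,0,1.5,1]
    - [0,0,0,0,0,2.0,1]
    - [0,0,0,0,0,2.5,1]
    - [0,0,0,0,0,3.0,1]
    - [0,0,0,0,0,3.5,1]
    - [0,0,0,0,0,4.0,1]
    - [0,0,0,0,0,4.5,1]
    - [0,0,0,0,0,5.0,1]
    - [0,0,0,0,0,5.5,1]
    - [0,0,0,0,0,6.0,1]
    - [0,0,0,0,0,6.5,1]
    - [0,0,0,0,0,7.0,1]
    - [0,0,0,0,0,7.5,1]
    - [0,0,0,0,0,8.0,1]
    - [0,0,0,0,0,8.5,1]
    - [0,0,0,0,0,9.0,1]
    - [0,0,0,0,0,9.5,1]
    - [0,0,0,0,0,10.0,1]

```text
time: 20.58
ee_pos: [0.5536, 0.1209, 0.3003]
orientation: [2.155, -0.168, 2.136]
contact_force: [0.3, 0.8, -2.4]
opening: 0.0545
gripper_force: 53.7
```

Call:
move_arm:
  plan:
    - [0,0,0,0,0,0.4,1]
    - [0,0,0,0,0,0.8,1]
    - [0,0,0,0,0,1.2,1]
    - [0,0,0,0,0,1.6,1]
    - [0,0,0,0,0,2.0,1]
    - [0,0,0,0,0,2.4,1]
    - [0,0,0,0,0,2.7,1]
    - [0,0,0,0,0,3.0,1]
    - [0,0,0,0,0,3.0,1]
    - [0,0,0,0,0,3.0,1]
    - [0,0,0,0,0,3.0,1]
    - [0,0,0,0,0,3.0,1]
    - [0,0,0,0,0,3.0,1]
    - [0,0,0,0,0,3.0,1]

```text
time: 21.75
ee_pos: [0.5565, 0.1205, 0.3003]
orientation: [2.155, -0.168, 2.136]
contact_force: [-0.6, 0.3, -1.0]
opening: 0.0546
gripper_force: 53.7
```

```bash
python3 w.py 8 pics/m6.png
```

```text
22.1 tile [ -32.9    2.4 -119.7] Fx [-0.63 -0.65 -0.22  0.29 -0.54 -0.18  0.83  0.15] F [ 0.168   0.1207 -1.4995]
motion px [0, 0, 0, 0, 0, 0, 0]
```

View pics/m6.png

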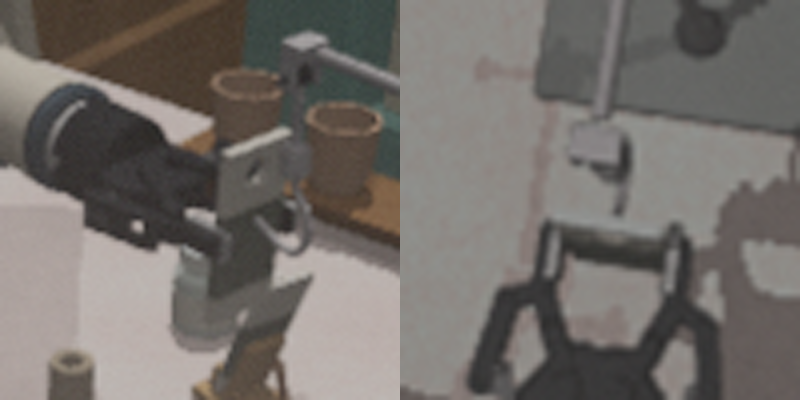

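Motion is zero: the hook rests quietly against the tile. In the scene the hole is near (384,198). In the top view the tip is near (254,207). I compute the tip's position relative to the hole.

```bash
cat > m.py <<'E'
from h import *
P=np.array([.567,.1165,.42]);F=frame(-.15,0);d=F[:,2];n=-F[:,1]
st=lambda x:(np.r_[(x-P)@d,(x-P)@n,x[2]-P[2]]*1e3).round(1)
o=r.get_obs();S=r.snapshot("scene");T=r.snapshot("top")
C=R.from_rotvec(o["orientation"]).as_matrix();print("att err",R.from_matrix(F.T@C).as_rotvec())
E
python3 - <<'E'
from m import *
print("tip top ray",st(onz(T,(254,207.4),.31)))
print("fork",st(onz(T,(210+195/5,165+143/5),.447)))
for k in(.04,.045,.05):
  h=o["ee_pos"]-.022*C[:,2]+k*C[:,0]
  print(k,st(h),"back",proj(S,h+.004*C[:,2]),"front",proj(S,h-.004*C[:,2]))
  q=h+.02*C[:,0]
  print("  top corners",*[proj(S,q+s*.028*C[:,1]+.004*C[:,2]) for s in(-1,1)])
h=o["ee_pos"]-.022*C[:,2]-.06*C[:,0]
# tight hi-res crop for picking, dump scaled x10
cv2.imwrite("pics/m7.png",np.hstack([cv2.resize(S["img"][180:240,365:405],(400,600),interpolation=cv2.INTER_CUBIC),cv2.resize(T["img"][185:245,230:270],(400,600),interpolation=cv2.INTER_CUBIC)]))
E
```

```text
att err [-0.0008 -0.0094  0.0052]
tip top ray [ -14.6    1.3 -110. ]
fork [ 2.9  2.5 27. ]
0.04 [-32.6   2.2 -79.5] back [382.0982 198.168 ] front [379.8537 197.0835]
  top corners [390.0794 188.2306] [375.1524 194.3203]
0.045 [-32.5   2.2 -74.5] back [382.2529 196.4461] front [380.0024 195.3668]
  top corners [390.251  186.4938] [375.2939 192.5488]
0.05 [-32.5   2.2 -69.5] back [382.4082 194.7161] front [380.1517 193.6422]
  top corners [390.4232 184.7491] [375.436 190.769]
```

View pics/m7.png

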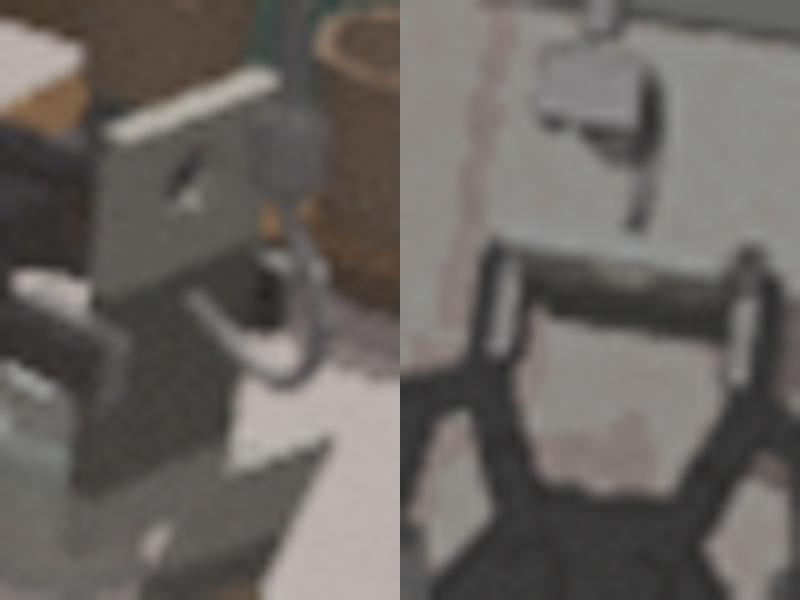

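```bash
python3 - <<'E'
from m import *
def onface(px,off):
    c,v=ray(S,px);p0=o["ee_pos"]-.022*C[:,2]+off*C[:,2];return c+v*((p0-c)@C[:,2])/(v@C[:,2])
for nm,px,off in(("hole",(383.3,198),.004),("tip",(384.2,209.2),.007),("tl",(375.8,193.8),.004),("tr",(392.8,188.3),.004)):
    x=onface(px,off);print(nm,st(x),"in tool",(C.T@(x-o["ee_pos"])*1e3).round(1))
s=proj(S,P+.014*d+np.array([0,0,-.122]));print(s)
E
```

```text
att err [-0.0008 -0.0095  0.0051]
hole [-28.6   6.9 -80.5] in tool [ 39.   -4.7 -18. ]
tip [ -25.9   11.3 -113.9] in tool [  5.6  -9.  -15. ]
tl [-28.4 -23.6 -58.9] in tool [ 60.8  25.7 -18. ]
tr [-28.4  41.2 -62.9] in tool [ 56.5 -39.1 -18. ]
[392.3196 218.8639]
```

Call:
move_arm:
  plan:
    - [0,0,0,0,0,-0.4,1]
    - [0,0,0,0,0,-0.8,1]
    - [0,0,0,0,0,-1.2,1]
    - [0,0,0,0,0,-1.6,1]
    - [0,0,0,0,0,-2.0,1]
    - [0,0,0,0,0,-2.4,1]
    - [0,0,0,0,0,-2.8,1]
    - [0,0,0,0,0,-3.2,1]
    - [0,0,0,0,0,-3.6,1]
    - [0,0,0,0,0,-4.0,1]
    - [0,0,0,0,0,-4.5,1]
    - [0,0,0,0,0,-5.0,1]
    - [0,0,0,0,0,-5.5,1]
    - [0,0,0,0,0,-6.0,1]
    - [0,0,0,0,0,-7.0,1]
    - [0,0,0,0,0,-8.0,1]
    - [0,0,0,0,0,-10,1]
    - [0,0,0,0,0,-13,1]
    - [0,0,0,0,0,-18,1]
    - [0,0,0,0,0,-24,1]

```text
time: 24.12
ee_pos: [0.5324, 0.124, 0.3006]
orientation: [2.155, -0.169, 2.136]
contact_force: [0.3, 0.7, -1.6]
opening: 0.055
gripper_force: 53.6
```

Call:
move_arm:
  plan:
    - [0,0,0,-8,0,0,1]
    - [0,0,0,-16,0,0,1]
    - [0,0,0,-24,0,0,1]
    - [0,0,0,-31,0,0,1]
    - [0,0,0,-31,0,0,1]
    - [0,0,0,-31,0,0,1]

```text
time: 24.62
ee_pos: [0.5322, 0.1245, 0.2692]
orientation: [2.156, -0.167, 2.135]
contact_force: [0.6, 0.6, -1.7]
opening: 0.0543
gripper_force: 53.6
```

```bash
python3 w.py 7; python3 - <<'E'
from m import *
cv2.imwrite("pics/m8.png",np.hstack([cv2.resize(S["img"][180:240,360:400],(400,600),interpolation=cv2.INTER_CUBIC),cv2.resize(T["img"][185:245,230:270],(400,600),interpolation=cv2.INTER_CUBIC)]))
h=o["ee_pos"]-.022*C[:,2]+.0405*C[:,0];print(st(h),proj(S,h+.004*C[:,2]))
tp=P-.03*d+np.array([0,0,-.11]);print("tip pred",proj(S,tp),proj(T,tp))
E
```

```text
24.9167 tile [ -57.3    2.6 -150. ] Fx [ 0.48 -0.3  -0.76  0.03 -0.1   0.51  0.99] F [ 1.0438  0.2762 -2.2783]
motion px [4, 1, 0, 0, 0, 0]
att err [-0.0009 -0.0089  0.0057]
[ -56.9    2.3 -109.4] [374.59   205.0723]
tip pred [380.2322 208.6088] [253.6978 213.1947]
```

View pics/m8.png

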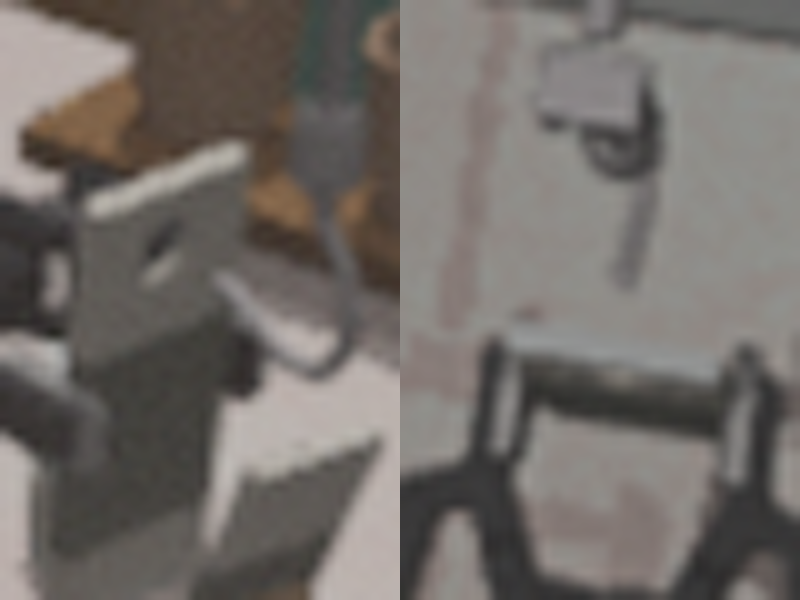

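The hook hangs still. Its tip is at scene (382.2,208) and top (252.3,213.5). The hole is at scene (376.2,205).

```bash
python3 - <<'E'
from m import *
print("tip",st(onz(T,(252.3,213.5),.313)), "mid prong",st(onz(T,(253.8,209),.303)),"tri",st(tri(S,(382.2-1.5,208),T,(252.3,213.5))[0]))
h=o["ee_pos"]-.022*C[:,2]+.0405*C[:,0]
for q in(-1,1):print(proj(T,h+.02*C[:,0]+q*.028*C[:,1]))
print("ends seen",(230+(520-400)/10,185+34),(230+(728-400)/10,185+36.5))
for s in(1.5,0):
  tr=tri(S,(376.2-s,205),T,proj(T,h+.004*C[:,2]));print(st(tr[0]))
E
```

```text
att err [-0.0009 -0.0092  0.0055]
tip [ -31.6    3.2 -107. ] mid prong [ -18.2    2.1 -117. ] tri [ -31.4    3.5 -109.9]
[240.1235 220.9083]
[261.3034 223.6825]
ends seen (242.0, 219) (262.8, 221.5)
[ -52.8    2.4 -109.2]
[ -51.4    3.8 -109.3]
```

```bash
python3 - <<'E'
from m import *
p=o["ee_pos"]
for b in(0,.005,.01):
  print([proj(T,p-b*C[:,2]+s*.034*C[:,1]).round(1) for s in(-1,1)], proj(T,p-b*C[:,2]).round(1))
g=cv2.cvtColor(T["img"],cv2.COLOR_BGR2GRAY)
for v in(218,219,220,221,222,224,226):print(v,g[v,236:270])
E
```

```text
att err [-0.0009 -0.0093  0.0053]
[array([241.6, 215. ]), array([266.4, 218.2])] [254.  216.6]
[array([241.4, 216.8]), array([266.1, 220. ])] [253.7 218.4]
[array([241.1, 218.6]), array([265.9, 221.8])] [253.5 220.2]
218 [139 140 128 113 126 146 147 147 144 146 146 144 143 143 142 142 142 141
 139 139 139 139 138 138 137 137 142 140 141 141 141 140 142 131]
219 [134 129 104  78 107 139 147 148 147 147 146 146 147 146 146 144 143 143
 144 142 141 142 141 140 139 139 141 127 106 119 133 141 141 124]
220 [129 118  78  58  84 109 106 109 112 114 126 134 139 146 145 145 146 145
 146 145 145 144 144 144 145 142 134 106  74  88 117 140 141 124]
221 [129 116  66  58  87 103  75  75  78  82  91  96  98 111 117 118 127 134
 139 146 146 146 146 147 147 134 110  98  79  84 110 142 143 127]
222 [132 119  65  64  99 108  70  65  69  76  78  75  75  88 105 117 123 114
 108 111 112 116 128 136 141 127  82  82  88  81  79 110 132 125]
224 [124 102  58  81 126 120  66  53  51  51  53  53  55  57  61  64  67  65
  68  71  70  74  79  74  75  73  64  76 100  89  56  57  79  95]
226 [135  92  58  95 134 104  63 102 124 101  78  70  63  60  61  56  55  52
  53  51  52  52  53  52  54  58  71 112 120  72  53  57  77  97]
```

Call:
move_arm:
  plan:
    - [0,0,0,0,-1.5,2,1]
    - [0,0,0,0,-1.5,5,1]
    - [0,0,0,0,-1.5,8,1]
    - [0,0,0,0,-1.5,11,1]
    - [0,0,0,0,-1.5,14,1]
    - [0,0,0,0,-1.5,16,1]
    - [0,0,0,0,-1.5,18,1]
    - [0,0,0,0,-1.5,20,1]
    - [0,0,0,0,-1.5,22,1]
    - [0,0,0,0,-1.5,24,1]
    - [0,0,0,-0.5,-1.5,26,1]
    - [0,0,0,-1.5,-1.5,28,1]
    - [0,0,0,-2.5,-1.5,30,1]
    - [0,0,0,-3.5,-1.5,32,1]
    - [0,0,0,-4.5,-1.5,34,1]
    - [0,0,0,-4.5,-1.5,34,1]

```text
time: 26.65
ee_pos: [0.5667, 0.1207, 0.2645]
orientation: [2.155, -0.169, 2.136]
contact_force: [0.5, -0.2, -1.1]
opening: 0.0545
gripper_force: 53.6
```

```bash
python3 w.py 7; python3 - <<'E'
from m import *
cv2.imwrite("pics/m9.png",np.hstack([cv2.resize(S["img"][180:240,360:400],(400,600),interpolation=cv2.INTER_CUBIC),cv2.resize(T["img"][185:245,230:270],(400,600),interpolation=cv2.INTER_CUBIC)]))
E
```

```text
26.95 tile [ -23.3    4.1 -155.3] Fx [ 0.48  0.88  0.52 -0.   -0.04 -0.43  0.41] F [ 0.2362 -1.1551 -0.9807]
motion px [0, 0, 0, 0, 0, 0]
att err [-0.0007 -0.0094  0.0052]
```

View pics/m9.png

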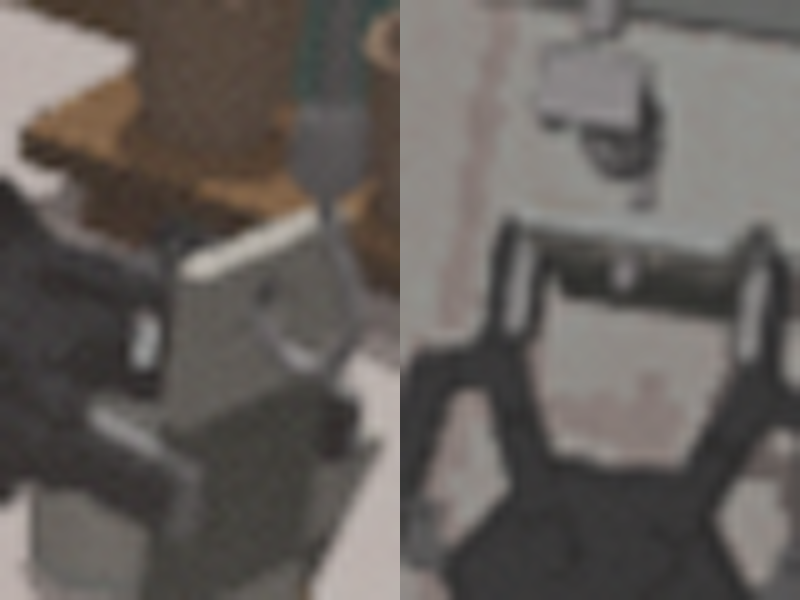

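The hole is threaded: the tip shows on the robot's side of the tile at top-crop (625,272), and the hook is undisturbed. I go on into the bowl.

Call:
move_arm:
  plan:
    - [0,0,0,-0.7,0,2,1]
    - [0,0,0,-1.4,0,4,1]
    - [0,0,0,-2.1,0,6,1]
    - [0,0,0,-2.8,0,8,1]
    - [0,0,0,-3.5,0,10,1]
    - [0,0,0,-4.2,0,12,1]
    - [0,0,0,-5,0,14,1]
    - [0,0,0,-5.8,0,16,1]
    - [0,0,0,-6.6,0,18,1]
    - [0,0,0,-7.3,0,20,1]
    - [0,0,0,-7.8,0,21,1]
    - [0,0,0,-8,0,21,1]
    - [0,0,0,-8,0,21,1]

```text
time: 28.23
ee_pos: [0.587, 0.1175, 0.2565]
orientation: [2.155, -0.168, 2.136]
contact_force: [-0.3, -0.6, -1.8]
opening: 0.0544
gripper_force: 53.6
```

```bash
python3 w.py 7; python3 - <<'E'
from m import *
h=o["ee_pos"]-.022*C[:,2]+.0405*C[:,0];print("hole",st(h))
e=h+.02*C[:,0]+.0*C[:,2]
print("top edge pred",[proj(T,e+s*.028*C[:,1]) for s in(-1,1)],"S",[proj(S,e+s*.028*C[:,1]+.004*C[:,2]) for s in (-1,1)])
g=cv2.cvtColor(T["img"],cv2.COLOR_BGR2GRAY)
u,v=proj(T,e).astype(int)
print(u,v)
for k in range(v-6,v+7):print(k,g[k,u-15:u+18])
E
```

```text
28.5333 tile [  -2.4    4.1 -163.4] Fx [-0.22  0.93  0.54  0.34  0.37 -0.59  0.68] F [ 0.6765 -0.0776 -2.9567]
motion px [0, 0, 0, 0, 1, 0]
att err [-0.0007 -0.0094  0.0052]
hole [  -2.     3.9 -122.8]
top edge pred [array([242.9793, 200.8405]), array([263.9334, 203.5687])] S [array([397.788 , 206.9419]), array([383.1291, 213.5338])]
253 202
196 [122 125 130 143 139 125 105 108 118 129 135 137 138 141 141 117  59  64
 111 146 141 141 142 142 143 144 144 142 142 143 142 142 142]
197 [122 126 136 142 143 129  96  78  97 108  94  95 103 108 116 101  58  69
 115 146 145 141 142 141 142 144 142 142 142 142 142 141 142]
198 [124 131 143 143 144 141 133 125 131 124  81  71  68  68  74  72  58  70
 111 142 145 143 141 140 143 143 145 145 145 143 142 141 143]
199 [126 135 142 120 107 116 132 135 145 135  96  90 101  89  68  68  64  69
  94 117 120 120 123 130 142 143 144 144 144 143 142 145 143]
200 [129 135 132  87  63  83 100  99 108 108  93  89  97  92  77  73  66  72
  92 103 103 104 119 139 144 145 141 120 102 106 124 142 145]
201 [131 140 125  65  58  84  90  73  76  79  80  78  79  79 
[... 350 characters left out ...]
  93]
204 [133 137 104  54  80 120 105  51  48  51  56  57  60  62  72 100 113  81
  68  71  74  74  72  75  75  74  71  68  82  85  57  55  76]
205 [130 134  92  52  84 118  96  52  57  49  52  53  53  52  69 100 102  64
  55  56  58  61  63  65  68  76  75  73 103 108  63  51  68]
206 [132 129  76  55  88 116  88  72  90  55  50  50  50  52  80 111  95  58
  52  53  52  53  53  56  58  62  61  82 120 115  59  48  64]
207 [133 126  68  56  90 112  79  91 126  88  63  61  59  60  86 112  88  53
  50  50  52  51  54  50  51  51  54  97 128 105  53  48  71]
208 [139 125  61  59  98 107  66  95 142 132 124 119 109  99  95 104  81  69
  63  61  59  55  52  51  50  48  56 103 130  95  52  54  78]
```

Call:
move_arm:
  plan:
    - [0,0,0,-0.7,0,0,1]
    - [0,0,0,-1.4,0,0,1]
    - [0,0,0,-2.0,0,0,1]
    - [0,0,0,-2.6,0,0,1]
    - [0,0,0,-3.2,0,0,1]
    - [0,0,0,-3.6,0,0,1]
    - [0,0,0,-4,0,0,1]
    - [0,0,0,-4,0,0,1]

```text
time: 29.4
ee_pos: [0.587, 0.1176, 0.2524]
orientation: [2.155, -0.168, 2.136]
contact_force: [0.2, 0.0, -1.8]
opening: 0.0547
gripper_force: 53.6
```

```bash
cat > f.py <<'E'
from m import *
f=[]
for i in range(5): r.snapshot("top"); f.append(r.get_obs()["contact_force"])
f=np.array(f);o=r.get_obs();h=o["ee_pos"]-.022*C[:,2]+.0405*C[:,0]
print(o["time"],"hole",st(h),"F stand x,y,z",(np.c_[f@d,f@n,f[:,2]]).mean(0).round(2),"z",f[:,2].round(2))
E
python3 f.py
```

```text
att err [-0.0008 -0.0095  0.0051]
29.75 hole [  -2.     3.9 -126.7] F stand x,y,z [ 0.45 -0.14 -1.68] z [-1.38 -2.01 -1.5  -1.5  -1.99]
```

Baseline Fz is −1.7 N. I lower in fine steps.

Call:
move_arm:
  plan:
    - [0,0,0,-0.2,0,0,1]
    - [0,0,0,-0.4,0,0,1]
    - [0,0,0,-0.6,0,0,1]
    - [0,0,0,-0.8,0,0,1]
    - [0,0,0,-1.0,0,0,1]
    - [0,0,0,-1.0,0,0,1]

```text
time: 30.25
ee_pos: [0.587, 0.1176, 0.2515]
orientation: [2.155, -0.168, 2.136]
contact_force: [-0.2, -0.5, -0.9]
opening: 0.0545
gripper_force: 53.6
```

Call:
move_arm:
  plan:
    - [0,0,0,-0.1,0,0,1]
    - [0,0,0,-0.2,0,0,1]
    - [0,0,0,-0.3,0,0,1]
    - [0,0,0,-0.4,0,0,1]
    - [0,0,0,-0.4,0,0,1]

```text
time: 30.67
ee_pos: [0.587, 0.1177, 0.2511]
orientation: [2.155, -0.168, 2.136]
contact_force: [0.1, 0.4, -1.5]
opening: 0.0547
gripper_force: 53.6
```

```bash
python3 f.py
```

```text
att err [-0.0007 -0.0094  0.0051]
31.0167 hole [  -2.     3.9 -128.2] F stand x,y,z [-0.19 -0.49 -1.83] z [-2.63 -0.73 -1.94 -1.73 -2.1 ]
```

Call:
move_arm:
  plan:
    - [0,0,0,-0.1,0,0,1]
    - [0,0,0,-0.2,0,0,1]
    - [0,0,0,-0.3,0,0,1]
    - [0,0,0,-0.4,0,0,1]
    - [0,0,0,-0.4,0,0,1]

```text
time: 31.43
ee_pos: [0.587, 0.1176, 0.2507]
orientation: [2.155, -0.168, 2.136]
contact_force: [-0.7, -0.3, -1.5]
opening: 0.0545
gripper_force: 53.6
```

Call:
move_arm:
  plan:
    - [0,0,0,-0.1,0,0,1]
    - [0,0,0,-0.2,0,0,1]
    - [0,0,0,-0.3,0,0,1]
    - [0,0,0,-0.4,0,0,1]
    - [0,0,0,-0.4,0,0,1]

```text
time: 31.85
ee_pos: [0.587, 0.1177, 0.2503]
orientation: [2.155, -0.168, 2.136]
contact_force: [-0.2, -0.5, -2.1]
opening: 0.0544
gripper_force: 53.6
```

Call:
move_arm:
  plan:
    - [0,0,0,-0.1,0,0,1]
    - [0,0,0,-0.2,0,0,1]
    - [0,0,0,-0.3,0,0,1]
    - [0,0,0,-0.4,0,0,1]
    - [0,0,0,-0.4,0,0,1]

```text
time: 32.27
ee_pos: [0.587, 0.1176, 0.2499]
orientation: [2.155, -0.168, 2.136]
contact_force: [-0.6, 0.5, -1.7]
opening: 0.0549
gripper_force: 53.6
```

```bash
python3 f.py
```

```text
att err [-0.0008 -0.0094  0.0051]
32.6167 hole [  -2.     3.9 -129.3] F stand x,y,z [ 0.14 -0.36 -2.09] z [-1.67 -2.26 -2.08 -2.04 -2.4 ]
```

Call:
move_arm:
  plan:
    - [0,0,0,-0.1,0,0,1]
    - [0,0,0,-0.2,0,0,1]
    - [0,0,0,-0.3,0,0,1]
    - [0,0,0,-0.4,0,0,1]
    - [0,0,0,-0.4,0,0,1]

```text
time: 33.03
ee_pos: [0.587, 0.1176, 0.2495]
orientation: [2.155, -0.168, 2.136]
contact_force: [0.1, 0.3, -2.0]
opening: 0.0543
gripper_force: 53.6
```

Call:
move_arm:
  plan:
    - [0,0,0,-0.1,0,0,1]
    - [0,0,0,-0.2,0,0,1]
    - [0,0,0,-0.3,0,0,1]
    - [0,0,0,-0.4,0,0,1]
    - [0,0,0,-0.4,0,0,1]

```text
time: 33.45
ee_pos: [0.587, 0.1177, 0.2491]
orientation: [2.155, -0.168, 2.136]
contact_force: [0.5, 0.2, -2.7]
opening: 0.0548
gripper_force: 53.6
```

```bash
python3 f.py
```

```text
att err [-0.0008 -0.0095  0.0051]
33.8 hole [  -2.     3.9 -130.2] F stand x,y,z [ 0.05  0.37 -1.18] z [-1.04 -0.97 -1.08 -1.11 -1.72]
```

Call:
move_arm:
  plan:
    - [0,0,0,-0.1,0,0,1]
    - [0,0,0,-0.2,0,0,1]
    - [0,0,0,-0.3,0,0,1]
    - [0,0,0,-0.3,0,0,1]
    - [0,0,0,-0.3,0,0,1]

```text
time: 34.22
ee_pos: [0.587, 0.1177, 0.2488]
orientation: [2.155, -0.168, 2.136]
contact_force: [-0.0, -0.3, -2.4]
opening: 0.0548
gripper_force: 53.6
```

```bash
python3 f.py
```

```text
att err [-0.0008 -0.0094  0.0051]
34.5667 hole [  -2.     3.9 -130.4] F stand x,y,z [-0.24  0.05 -1.39] z [-1.48 -1.8  -1.08 -1.46 -1.15]
```

Call:
move_arm:
  plan:
    - [0,0,0,-0.1,0,0,1]
    - [0,0,0,-0.2,0,0,1]
    - [0,0,0,-0.3,0,0,1]
    - [0,0,0,-0.4,0,0,1]
    - [0,0,0,-0.4,0,0,1]

```text
time: 34.98
ee_pos: [0.587, 0.1177, 0.2485]
orientation: [2.155, -0.168, 2.136]
contact_force: [-0.4, 0.2, -1.8]
opening: 0.0544
gripper_force: 53.6
```

Call:
move_arm:
  plan:
    - [0,0,0,-0.1,0,0,1]
    - [0,0,0,-0.2,0,0,1]
    - [0,0,0,-0.3,0,0,1]
    - [0,0,0,-0.4,0,0,1]
    - [0,0,0,-0.4,0,0,1]

```text
time: 35.4
ee_pos: [0.587, 0.1177, 0.2482]
orientation: [2.155, -0.168, 2.136]
contact_force: [0.0, -1.1, 0.3]
opening: 0.055
gripper_force: 53.6
```

```bash
python3 f.py
```

```text
att err [-0.0008 -0.009   0.0053]
35.75 hole [  -2.1    3.9 -131.2] F stand x,y,z [-0.26  0.27  0.41] z [ 0.65  0.45 -0.15  0.52  0.57]
```

Call:
move_arm:
  plan:
    - [0,0,0,-0.1,0,0,1]
    - [0,0,0,-0.2,0,0,1]
    - [0,0,0,-0.3,0,0,1]
    - [0,0,0,-0.4,0,0,1]
    - [0,0,0,-0.4,0,0,1]

```text
time: 36.17
ee_pos: [0.587, 0.1177, 0.2479]
orientation: [2.155, -0.169, 2.137]
contact_force: [-0.4, 0.4, 2.9]
opening: 0.0548
gripper_force: 53.6
```

```bash
python3 f.py
```

```text
att err [-0.0008 -0.0087  0.0053]
36.5167 hole [  -2.1    4.  -131.5] F stand x,y,z [-0.51  0.09  3.46] z [2.59 3.73 4.05 2.91 4.02]
```

Call:
move_arm:
  plan:
    - [0,0,0,-0.1,0,0,1]
    - [0,0,0,-0.2,0,0,1]
    - [0,0,0,-0.2,0,0,1]
    - [0,0,0,-0.2,0,0,1]
    - [0,0,0,-0.2,0,0,1]
    - [0,0,0,-0.2,0,0,1]

```text
time: 37.02
ee_pos: [0.587, 0.1177, 0.2477]
orientation: [2.155, -0.169, 2.137]
contact_force: [-0.3, 0.0, 5.4]
opening: 0.0549
gripper_force: 53.6
```

```bash
python3 f.py
```

```text
att err [-0.0008 -0.0088  0.0053]
37.3667 hole [  -2.     4.  -131.6] F stand x,y,z [-0.52  0.14  4.86] z [4.38 5.22 4.54 5.19 4.98]
```

Call:
move_arm:
  plan:
    - [0,0,0,-0.1,0,0,1]
    - [0,0,0,-0.1,0,0,1]
    - [0,0,0,-0.1,0,0,1]
    - [0,0,0,-0.1,0,0,1]
    - [0,0,0,0.1,0,0,1]
    - [0,0,0,0.3,0,0,1]
    - [0,0,0,0.5,0,0,1]
    - [0,0,0,0.65,0,0,1]
    - [0,0,0,0.65,0,0,1]
    - [0,0,0,0.65,0,0,1]

```text
time: 38.2
ee_pos: [0.5869, 0.1177, 0.2479]
orientation: [2.156, -0.168, 2.135]
contact_force: [0.3, 0.3, 2.7]
opening: 0.055
gripper_force: 53.6
```

```bash
python3 f.py
```

```text
att err [-0.0007 -0.0099  0.005 ]
38.55 hole [  -2.1    3.9 -131.4] F stand x,y,z [-0.16  0.54  2.26] z [3.02 3.14 1.35 1.86 1.92]
```

Call:
move_arm:
  plan:
    - [0,0,0,0.1,0,0,1]
    - [0,0,0,0.2,0,0,1]
    - [0,0,0,0.3,0,0,1]
    - [0,0,0,0.35,0,0,1]
    - [0,0,0,0.35,0,0,1]

```text
time: 38.97
ee_pos: [0.5869, 0.1176, 0.2482]
orientation: [2.156, -0.168, 2.135]
contact_force: [-0.4, -0.6, -0.6]
opening: 0.0549
gripper_force: 53.6
```

```bash
python3 f.py
```

```text
att err [-0.0007 -0.0101  0.005 ]
39.3167 hole [  -2.     3.9 -131. ] F stand x,y,z [ 0.11  0.39 -0.6 ] z [-0.77 -1.15  0.28 -0.46 -0.88]
```

Call:
move_arm:
  plan:
    - [0,0,0,0,0,0,1]
    - [0,0,0,0,0,0,1]
    - [0,0,0,0,0,0,-0.25]
    - [0,0,0,0,0,0,-0.3]
    - [0,0,0,0,0,0,-0.35]
    - [0,0,0,0,0,0,-0.4]
    - [0,0,0,0,0,0,-0.5]
    - [0,0,0,0,0,0,-0.6]
    - [0,0,0,0,0,0,-0.8]
    - [0,0,0,0,0,0,-1]
    - [0,0,0,0,0,0,-1]
    - [0,0,0,0,0,0,-1]
    - [0,0,0,0,0,0,-1]
  newtons: 20

```text
time: 40.4
ee_pos: [0.5869, 0.1177, 0.2484]
orientation: [2.155, -0.168, 2.136]
contact_force: [0.1, -0.2, 0.1]
opening: 0.0855
gripper_force: 0.0
```

```bash
python3 w.py 7;python3 f.py
```

```text
40.7 tile [  -2.4    4.1 -171.6] Fx [ 0.13 -0.32  0.04 -0.59  0.47  0.73 -0.34] F [-0.3499 -0.0584 -0.1102]Traceback (most recent call last):
  File "w.py", line 9, in <module>
    S=r.snapshot("scene")
ValueError: 200 camera calls are used up
Traceback (most recent call last):
  File "f.py", line 1, in <module>
    from m import *
  File "m.py", line 4, in <module>
    o=r.get_obs();S=r.snapshot("scene");T=r.snapshot("top")
                    ~~~~~~~~~~^^^^^^^^^
ValueError: 200 camera calls are used up
```

The camera budget is used up, and the tile has been released with no force on the tool. I retreat straight back, gently.

Call:
move_arm:
  plan:
    - [0,0,0,0,0,-3,-1]
    - [0,0,0,0,0,-7,-1]
    - [0,0,0,0,0,-12,-1]
    - [0,0,0,0,0,-18,-1]
    - [0,0,0,0,0,-24,-1]
    - [0,0,0,0,0,-30,-1]
    - [0,0,0,0,0,-37,-1]
    - [0,0,0,0,0,-44,-1]
    - [0,0,0,0,0,-51,-1]
    - [0,0,0,0,0,-58,-1]
    - [0,0,0,0,0,-65,-1]
    - [0,0,0,0,0,-72,-1]
    - [0,0,0,0,0,-78,-1]
    - [0,0,0,0,0,-80,-1]
    - [0,0,0,0,0,-80,-1]

```text
time: 42.0
ee_pos: [0.5075, 0.1301, 0.2491]
orientation: [2.156, -0.167, 2.136]
contact_force: [0.2, -0.3, 1.3]
opening: 0.0856
gripper_force: 0.0
```

Call:
move_arm:
  plan:
    - [0,0,0,0,0,0,-1]
    - [0,0,0,0,0,0,-1]
    - [0,0,0,0,0,0,-1]
    - [0,0,0,0,0,0,-1]
    - [0,0,0,0,0,0,-1]
    - [0,0,0,0,0,0,-1]
    - [0,0,0,0,0,0,-1]
    - [0,0,0,0,0,0,-1]
    - [0,0,0,0,0,0,-1]
    - [0,0,0,0,0,0,-1]
    - [0,0,0,0,0,0,-1]
    - [0,0,0,0,0,0,-1]
    - [0,0,0,0,0,0,-1]
    - [0,0,0,0,0,0,-1]
    - [0,0,0,0,0,0,-1]
    - [0,0,0,0,0,0,-1]
    - [0,0,0,0,0,0,-1]
    - [0,0,0,0,0,0,-1]
    - [0,0,0,0,0,0,-1]
    - [0,0,0,0,0,0,-1]

```text
time: 43.67
ee_pos: [0.5079, 0.1297, 0.2492]
orientation: [2.155, -0.168, 2.136]
contact_force: [-0.5, -0.5, -1.1]
opening: 0.0856
gripper_force: 0.0
```

Call:
move_arm:
  plan:
    - [0,0,0,0,0,0,-1]
    - [0,0,0,0,0,0,-1]
    - [0,0,0,0,0,0,-1]
    - [0,0,0,0,0,0,-1]
    - [0,0,0,0,0,0,-1]
    - [0,0,0,0,0,0,-1]
    - [0,0,0,0,0,0,-1]
    - [0,0,0,0,0,0,-1]
    - [0,0,0,0,0,0,-1]
    - [0,0,0,0,0,0,-1]
    - [0,0,0,0,0,0,-1]
    - [0,0,0,0,0,0,-1]
    - [0,0,0,0,0,0,-1]
    - [0,0,0,0,0,0,-1]
    - [0,0,0,0,0,0,-1]
    - [0,0,0,0,0,0,-1]
    - [0,0,0,0,0,0,-1]
    - [0,0,0,0,0,0,-1]
    - [0,0,0,0,0,0,-1]
    - [0,0,0,0,0,0,-1]

```text
time: 45.33
ee_pos: [0.5079, 0.1297, 0.2492]
orientation: [2.155, -0.168, 2.136]
contact_force: [-0.1, -0.9, 0.4]
opening: 0.0853
gripper_force: 0.0
```

Call:
move_arm:
  plan:
    - [0,0,0,0,0,0,-1]
    - [0,0,0,0,0,0,-1]
    - [0,0,0,0,0,0,-1]
    - [0,0,0,0,0,0,-1]
    - [0,0,0,0,0,0,-1]
    - [0,0,0,0,0,0,-1]
    - [0,0,0,0,0,0,-1]
    - [0,0,0,0,0,0,-1]
    - [0,0,0,0,0,0,-1]
    - [0,0,0,0,0,0,-1]
    - [0,0,0,0,0,0,-1]
    - [0,0,0,0,0,0,-1]
    - [0,0,0,0,0,0,-1]
    - [0,0,0,0,0,0,-1]
    - [0,0,0,0,0,0,-1]
    - [0,0,0,0,0,0,-1]
    - [0,0,0,0,0,0,-1]
    - [0,0,0,0,0,0,-1]
    - [0,0,0,0,0,0,-1]
    - [0,0,0,0,0,0,-1]

```text
time: 47.0
ee_pos: [0.5079, 0.1297, 0.2492]
orientation: [2.155, -0.168, 2.136]
contact_force: [-0.1, 0.2, 0.7]
opening: 0.0854
gripper_force: 0.0
```

```bash
python3 -c "
from workcell import r
o=r.get_obs();print(o['time'],o['contact_force']);print(r.finish_job())"
```

```text
47.0 [-0.07025195  0.24714376  0.66614596]
the job is handed in; nothing more can be done
None
```

I quieted the hook with the tile, hung the tile, tugged it with about 6 N and released it, then handed the job in at 47 s; my camera calls ran out after release, so I did not see whether it hangs straight and still.

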